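Make up two repair kits from the bench stock

TASK

Make up the two repair kits from the parts lying on the bench: the red tray gets the bearing ring and the small white nut, the blue tray gets the dark casting and the large dark nut. In each tray the nut goes in the small cell and the other part in the large cell, flat on the tray's floor and the same way up as on the bench; leave the chrome knob and the marker where they are.

Things in the scene. Friction and masses are not known exactly. Their poses are not given: they have to be found in the camera images.
- ring: pale grey machined bearing ring lying flat, 56 mm outside diameter, bore 33 mm, 22 mm high, 0.14 to 0.28 kg; origin at the centre of its underside, z up; grasp across the outside, in any direction
- white_nut: small white hexagon nut lying flat, 30 mm across the flats (its x), 35 mm across the corners (its y), 16 mm high; origin at the centre of its underside, z up; the other two pairs of flats face 60 degrees either side of x
- casting: dark grey cast bracket standing upright: a square flange 46 x 48 x 10 mm with a round hub above it that tapers from 41 mm to 36 mm at the top, 56 mm high in all, 0.35 to 0.7 kg; origin at the centre of its underside, z up; grasp the hub across its y, between 15 and 50 mm up
- dark_nut: large dark hexagon nut lying flat, 36 mm across the flats (its x), 42 mm across the corners (its y), 19 mm high; origin at the centre of its underside, z up; the other two pairs of flats face 60 degrees either side of x
- red_tray: red plastic kit tray, fixed, 86 mm (its x) by 164 mm (its y); origin: centre of its underside on the bench, z up. Floor 3 mm thick; rim and white divider 5 mm thick, tops 8 mm above the bench. Divider at y = -16 mm. Small cell (-y end): 76 x 58 mm, centre y = -48 mm. Large cell (+y end): 76 x 90 mm, centre y = +32 mm. White card on the -x side, facing the robot
- blue_tray: blue plastic kit tray, fixed, 86 mm (its x) by 164 mm (its y); origin: centre of its underside on the bench, z up. Floor 3 mm thick; rim and white divider 5 mm thick, tops 8 mm above the bench. Divider at y = -16 mm. Small cell (-y end): 76 x 58 mm, centre y = -48 mm. Large cell (+y end): 76 x 90 mm, centre y = +32 mm. White card on the -x side, facing the robot
- knob: chromed ball knob standing on its foot among the stock, ball 33 mm across, 39 mm high, loose, belongs to no kit; origin at the centre of its underside
- marker: white marker pen with a black cap lying on the bench, 135 mm long (its y), 17 mm thick, loose, belongs to no kit; origin at the middle of its underside

How it is judged:
By the outcome, as a careful person would: the job done as asked, in the order asked, and still so for the second after the job is handed in, with the robot touching nothing.
It also fails if it takes over 109 s, if anything falls off the work surface, if the arm or the gripper's body presses on something with over 40 N, if the wrist force passes 120 N, or if a joint passes its speed limit or range.

ROBOT

A 6-joint arm with a two-finger parallel gripper is mounted at the origin on the work surface; the furniture and walls round the work are solid. World frame = base frame: x ahead of the robot, y to its left, z up, the work surface at z = 0. Lengths are in m, angles in rad, forces in N, time in s.
With the tool pointing down it reaches from about 0.425 to 0.925 m from the base axis. Payload 12.5 kg.
Tool frame: the origin (TCP) lies at the very end of the fingers, on their centre line; the grasp point (between the pads) lies 19 mm behind it; z points along the fingers, y is the line along which they close (so a half turn about z gives the same grasp; the last joint's range is limited). The gripper opens to 85 mm and grips with 20 to 120 N. Pads are 22 mm wide; open, the fingers measure 114 mm over their backs; the gripper's body (76 mm by 85 mm) begins 54 mm behind the grasp point. The pads swing forward as they close: fully open they stand 13 mm farther back than shut.
Start: joints at [1.061, 0.491, 1.559, -0, 1.092, -0.106], TCP at [0.246, 0.575, 0.231] pointing down, gripper open.
Joint ranges: [-3.1, 3.1], [-0.84, 2.19], [0.05, 2.79], [-1.13, 4.28], [0.06, 2.93], [-2.69, 2.69]. Speed limits (rad/s): [2.22, 2.22, 2.79, 3.14, 3.14, 3.14].

INTERFACE

Orientations are given as [roll, pitch, yaw] about the fixed x, y, z axes, in that order (R = Rz(yaw) Ry(pitch) Rx(roll)).
In Python, from rig import readout, optics, ticket gives the robot as it stands. The module is installed in compiled form; this text tells all that it offers.
- The arm moves only by the tool move_arm, never from a script. Its arguments are lists of equal length, an entry for each row: "dp": the shift along the tool's x, y, z in cm, a list of three; "dr": the turn, a rotation vector about the tool's x, y, z in degrees, a list of three. In form: {"dp": [[x, y, z], ...], "dr": [[ax, ay, az], ...]}. A call has 1 to 12 rows; each row is the pose to reach, as a shift and turn from the pose commanded when the call began, along the tool's axes at that moment; what a row does not reach only later rows make up. A row lasts 1/8 s, in which the tool goes at most 62.5 mm and 10.7 degrees, less where a joint would pass 70% of its speed; a pose out of reach is approached as far as the arm can. A call with a gripper value outside its range is refused whole. "fingers" is the gripper's target within -1 to 1 (fully open at 1, half-way at 0, shut at -1), set as the call begins (left out, the last holds). The fingers move at their own pace and stop on an object; "newtons" is the grip in N (left out, the last holds). Time passes only in rows, so rows that repeat a pose let the fingers close. It gives the time, the measured TCP pose, the force, the opening and the grip force at its end, in the units of the state.
- readout.observe(): the state, without advancing time (a new reading comes with each control period).
- optics.get_image(name): name is "side" or "top" or "wrist"; returns a dict with "pixels" (420x560x3 uint8, red, green, blue), "range_z" (420x560 float32, m along the optical axis (not along the pixel's ray), 0 where there is no reading), "fx", "fy", "cx", "cy" (pixels), "xyz" and "rotation" of the camera in the world; the wrist camera has in their place "tool_from_camera" (4x4, takes a point from camera to tool coordinates, whose origin is the TCP and whose axes are the flange's). Camera axes: x right, y down, z forward; pixel columns grow to the right and rows downward; lengths in m; the calibration is good to about 2 mm. A picture is of the moment at which its call begins: read the wrist's pose just before it.
- ticket.sign_off(): hands the job in; it is judged then, once.
The state is a dict: "time_s": time; "q": joint angles; "qd": joint speeds; "joint_torque": joint torques, N m; "tool_pos": TCP position; "eef_rot": TCP orientation; "force": force on the tool from outside, world axes, zero at the start; "wrist_torque": the same for the moment, N m; "gripper_width": opening from 0.0 (shut) to 1.0 (fully open); "gripper_force": force on a finger pad.
Only numpy, scipy, OpenCV 4.12 (cv2) and the standard library are available. Lean on these libraries where they do the work, as an engineer would, in place of code of your own. Each camera call takes 0.05 s, during which the arm holds its last target. There are 200 camera calls.

## Working session

There is one attempt and no reset: what is moved stays moved. The work goes in short steps, Python scripts to look and compute and a tool call to move; the robot and the scene stay as the last step left them, time stands still between calls to the robot, and variables do not carry over. Pictures are saved under pics/ and viewed, at most 14 in all, crops included, and the job is handed in when it is done.

Besides the shell and the picture viewer there is one more tool, called after "Emit:" as name(argument=value, ...) on one line, values as JSON. move_arm: Moves the arm, as the interface text tells. Its arguments: {"type":"object","properties":{"dp":{"type":"array"},"dr":{"type":"array"},"fingers":{"type":"number"},"newtons":{"type":"number"}},"required":["dp","dr"]}

```bash
mkdir -p pics; python3 - <<'E'
from rig import readout, optics
import cv2, numpy as np, pickle
s=readout.observe(); print({k:np.round(v,3) for k,v in s.items()})
for n in("top","side"):
    im=optics.get_image(n); pickle.dump(im,open(n+".pkl","wb"))
    cv2.imwrite(f"pics/{n}0.png",im["pixels"][...,::-1])
    print(n,im["fx"],im["fy"],im["cx"],im["cy"],np.round(im["xyz"],3),np.round(im["rotation"],3).tolist(),(im["range_z"]>0).mean())
E
```

```text
{'time_s': np.float64(0.0), 'q': array([ 1.061,  0.492,  1.559,  0.   ,  1.092, -0.106]), 'qd': array([-0.001,  0.002, -0.   , -0.   , -0.001,  0.001]), 'joint_torque': array([-2.0000e-03, -6.1845e+01, -2.6159e+01, -0.0000e+00,  4.0000e-03,
       -0.0000e+00]), 'tool_pos': array([0.245, 0.575, 0.231]), 'eef_rot': array([-3.14 , -0.   ,  2.738]), 'force': array([-0.072,  0.063, -0.765]), 'wrist_torque': array([-0.038,  0.077, -0.037]), 'gripper_force': np.float64(0.0), 'gripper_width': np.float64(0.997)}
top 379.1493929440558 379.1493929440558 280.0997726685833 208.32617811220533 [ 0.323 -0.153  0.889] [-2.989, 0.0, -1.544] 0.9962244897959184
side 410.69187553290345 410.69187553290345 276.3739521249287 209.17845745434974 [0.382 0.617 0.5  ] [-2.132, 0.007, -3.062] 0.9959353741496598
```

View pics/top0.png

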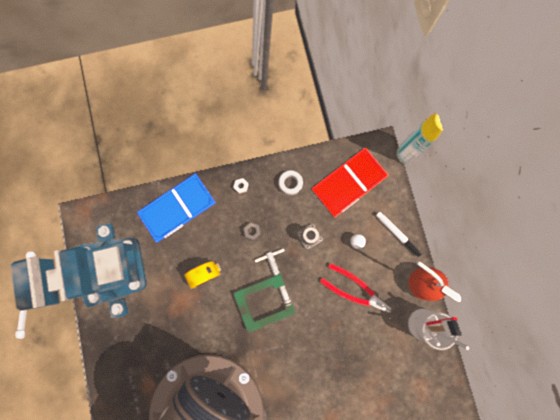

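View pics/side0.png

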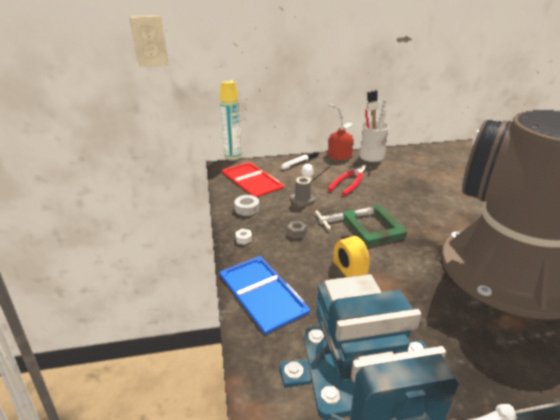

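The top view shows the blue tray near (177,207), the red tray (349,182), the white nut (241,186), the ring (290,183), the dark nut (252,231) and the casting (311,235). The knob is at (358,241), the marker at (398,233) and a vise at the left. The side view agrees with this.

```bash
cat > h.py <<'E'
import numpy as np, cv2, pickle
from scipy.spatial.transform import Rotation as Ro
def pose(im,s=None):
    if "rotation" in im:
        return Ro.from_euler("xyz",im["rotation"]).as_matrix(), np.array(im["xyz"])
    Rt=Ro.from_euler("xyz",s["eef_rot"]).as_matrix(); T=np.array(im["tool_from_camera"])
    return Rt@T[:3,:3], Rt@T[:3,3]+np.array(s["tool_pos"])
def cast(im,uv,z,s=None):
    R,p=pose(im,s); uv=np.asarray(uv,float).reshape(-1,2)
    d=np.c_[(uv[:,0]-im["cx"])/im["fx"],(uv[:,1]-im["cy"])/im["fy"],np.ones(len(uv))]@R.T
    return p+d*((z-p[2])/d[:,2])[:,None]
def cloud(im,s=None):
    R,p=pose(im,s); v,u=np.mgrid[:im["range_z"].shape[0],:im["range_z"].shape[1]]; Z=im["range_z"]
    return np.stack([(u-im["cx"])/im["fx"]*Z,(v-im["cy"])/im["fy"]*Z,Z],-1)@R.T+p
def biggest(m,near=None):
    c,_=cv2.findContours(m.astype(np.uint8),cv2.RETR_EXTERNAL,cv2.CHAIN_APPROX_NONE)
    if near is not None:
        c=[k for k in c if cv2.contourArea(k)>15] or c
        return min(c,key=lambda k:-cv2.pointPolygonTest(k,near,True))
    return max(c,key=cv2.contourArea)
def tray(im,m,s=None):
    P=cast(im,biggest(m)[:,0],0.008,s)[:,:2]
    (c,wh,a)=cv2.minAreaRect((P*1000).astype(np.float32)); 
    b=cv2.boxPoints((c,wh,a)); return np.array(c)/1000,wh,a,b/1000
E
python3 - <<'E'
from h import *
im=pickle.load(open("top.pkl","rb")); P=cloud(im); hsv=cv2.cvtColor(im["pixels"],cv2.COLOR_RGB2HSV)
print("bench z",np.median(P[300:320,200:230,2]))
H,S,V=[hsv[...,i].astype(int) for i in range(3)]
roi=np.zeros(H.shape,bool); roi[140:250,130:390]=1
red=((H<8)|(H>172))&(S>150)&(V>100)&roi; blue=(H>100)&(H<125)&(S>150)&(V>100)&roi
for n,m,dv in(("red",red,(355,177)),("blue",blue,(182,204))):
    m=cv2.morphologyEx(m.astype(np.uint8),cv2.MORPH_CLOSE,np.ones((7,7)))
    c,wh,a,b=tray(im,m); print(n,c.round(4),np.round(wh,1),round(a,1),"divider",cast(im,dv,.008).round(3)); 
for n,(u,v),h in(("ring",(290,183),.022),("wnut",(241,186),.016),("cast",(311,235),.056),("dnut",(252,231),.019),("knob",(358,241),.039)):
    m=np.zeros(H.shape,bool); w=22; m[v-w:v+w,u-w:u+w]=(P[v-w:v+w,u-w:u+w,2]>h*.6)
    k=biggest(m,(u,v)) 
    mm=np.zeros(H.shape,np.uint8); cv2.drawContours(mm,[k],-1,1,-1); q=P[(mm>0)&m]
    c,wh,a=cv2.minAreaRect((q[:,:2]*1000).astype(np.float32))
    print(n,"rect",np.round(c,1),np.round(wh,1),round(a,1),"zmax",np.percentile(q[:,2],95).round(4))
for uv in((378,215),(418,252)): print("marker",cast(im,uv,.01).round(3))
E
```

```text
bench z 0.00047183226639263554
red [ 0.5264 -0.3127] [ 89.2 166.9] 39.1 divider [[ 0.538 -0.325  0.008]]
blue [0.4542 0.0964] [ 87.7 164.8] 36.3 divider [[0.462 0.082 0.008]]
ring rect [ 434.3 -175.3] [221.4  54.2] 2.4 zmax 0.025
wnut rect [509.1 -54.5] [33.5 28.8] 47.5 zmax 0.0191
cast rect [ 364.9 -191. ] [ 34.3 113.7] 45.3 zmax 0.0584
dnut rect [ 375.3 -118.2] [120.1  38.6] 51.2 zmax 0.0224
knob rect [ 383.3 -326.6] [31.7 29.5] 43.7 zmax 0.041
marker [[ 0.448 -0.378  0.01 ]]
marker [[ 0.364 -0.469  0.01 ]]
```

```bash
cat >> h.py <<'E'
def plan(s,xyz,yaw):
    """shift (cm) and z-turn (deg) in tool axes to reach world xyz, tool down, yaw(deg, mod 180)"""
    R=Ro.from_euler("xyz",s["eef_rot"]); y0=np.degrees(s["eef_rot"][2])
    dp=R.inv().apply(np.array(xyz)-s["tool_pos"])*100
    dy=yaw-y0; dy-=180*np.round(dy/180)
    Rt=Ro.from_euler("xyz",[np.pi,0,np.radians(y0+dy)])
    print("dp cm",dp.round(2),"dr deg",(R.inv()*Rt).as_rotvec(degrees=True).round(1),"yaw0",y0.round(1))
E
python3 - <<'E'
from h import *
from rig import readout,optics
s=readout.observe(); im=pickle.load(open("top.pkl","rb"))
w=optics.get_image("wrist"); print(np.round(w["tool_from_camera"],3).tolist(),w["fx"])
for n,uv,h in(("ring",(290,183),.022),("wnut",(241,186),.016),("cast",(311,235),.056),("dnut",(252,231),.019)): print(n,cast(im,uv,h).round(3))
P=cloud(im); print("vise box max z",P[230:320,30:150,2].max(), "vise near corner", cast(im,(140,240),.08).round(3))
plan(s,(.50,.25,.33),157); plan(s,(.47,-.12,.36),70)
E
```

```text
[[0.001, -0.966, -0.259, 0.066], [1.0, 0.001, 0.001, 0.0], [-0.001, -0.259, 0.966, -0.142], [0.0, 0.0, 0.0, 1.0]] 297.39463895016206
ring [[ 0.516 -0.171  0.022]]
wnut [[ 0.507 -0.056  0.016]]
cast [[ 0.393 -0.219  0.056]]
dnut [[ 0.401 -0.086  0.019]]
vise box max z 0.8889503691217369 vise near corner [[0.37  0.147 0.08 ]]
dp cm [-36.16 -19.85  -9.91] dr deg [-0.1 -0.  -0.1] yaw0 156.9
dp cm [-47.94 -55.06 -12.87] dr deg [-0.1  0.  86.9] yaw0 156.9
```

Emit:
move_arm(dp=[[-9,-5,-2.5],[-18,-10,-5],[-27,-15,-7.5],[-36,-19.9,-9.9],[-37.5,-24,-9.9],[-39,-30,-9],[-41,-36,-8],[-43,-42,-7],[-45,-48,-5],[-47.2,-54,-3],[-48.2,-55.8,-1],[-48.2,-55.8,-1]], dr=[[0,0,7],[0,0,15],[0,0,22],[0,0,30],[0,0,38],[0,0,46],[0,0,54],[0,0,62],[0,0,70],[0,0,78],[0,0,87],[0,0,87]], fingers=1)

```text
time_s: 1.65
tool_pos: [0.4685, -0.0977, 0.2504]
eef_rot: [3.141, -0.0, 1.217]
force: [1.0, 0.2, 0.5]
gripper_width: 0.998
gripper_force: 0.0
```

Emit:
move_arm(dp=[[0,0,0],[0,0,0]], dr=[[0,0,0],[0,0,0]])

```text
time_s: 1.9
tool_pos: [0.4687, -0.0956, 0.2508]
eef_rot: [-3.141, -0.0, 1.219]
force: [-1.8, -0.2, -0.4]
gripper_width: 1.0
gripper_force: 0.0
```

```bash
python3 - <<'E'
from h import *
from rig import readout,optics
s=readout.observe(); w=optics.get_image("wrist"); pickle.dump((s,w),open("w1.pkl","wb"))
cv2.imwrite("pics/w1.png",cv2.resize(w["pixels"][...,::-1],(800,600))); print(s["time_s"],s["tool_pos"],s["eef_rot"],s["q"])
E
```

```text
1.9 [ 0.46871342 -0.09562143  0.25082386] [-3.14117175e+00 -2.68081600e-04  1.21859014e+00] [-3.39593556e-01  2.60042654e-01  1.87973994e+00  3.24406944e-04
  1.00222757e+00  1.24378510e-02]
```

View pics/w1.png

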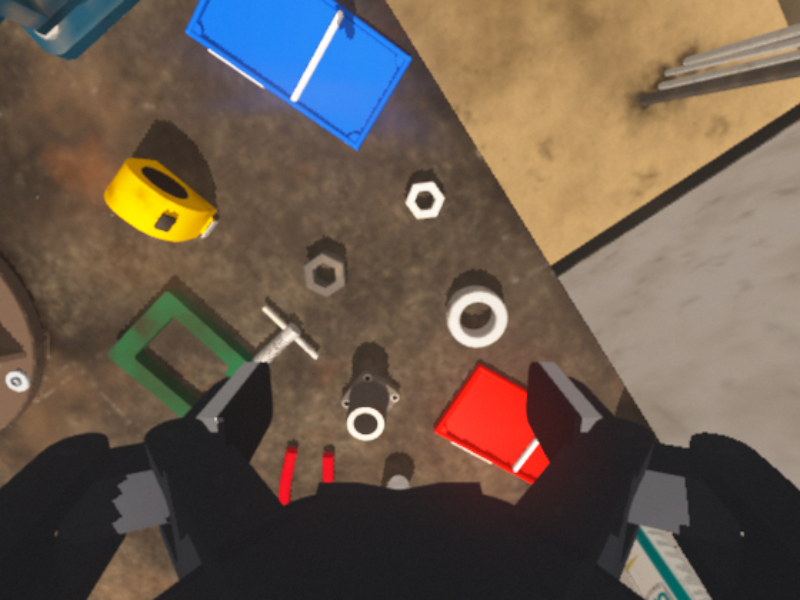

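The wrist view (800 px scale) shows the white nut at (425,200), the dark nut (325,273), the ring (477,316) and the casting's hub top (366,424) with its flange behind. Both trays are partly in view.

```bash
cat >> h.py <<'E'
def part(im,s,xy,h,tol=.005,r=.045):
    """mask of pixels near xy whose height is about h; contour cast at plane h -> (centre circle, 6-fold corner angle, rect)"""
    P=cloud(im,s); m=(np.hypot(P[...,0]-xy[0],P[...,1]-xy[1])<r)&(abs(P[...,2]-h)<tol)
    k=biggest(m)[:,0]; Q=(cast(im,k,h,s)[:,:2]*1000).astype(np.float32)
    hull=cv2.convexHull(Q)[:,0]; M=cv2.moments(hull); c=np.array([M["m10"],M["m01"]])/M["m00"]
    t=np.linspace(0,1,30,endpoint=False); H2=np.concatenate([a+(b-a)*t[:,None] for a,b in zip(hull,np.roll(hull,-1,0))])
    d=H2-c; rr=np.hypot(*d.T); L=np.hypot(*(np.gradient(H2,axis=0).T))
    z=(L*rr*np.exp(6j*np.arctan2(d[:,1],d[:,0]))).sum(); rect=cv2.minAreaRect(Q)
    print("c",c.round(1),"corner deg",(np.degrees(np.angle(z))/6).round(1),"amp",(abs(z)/(L*rr).sum()).round(3),"circ",np.round(cv2.minEnclosingCircle(Q)[1]*2,1),"rect",np.round(rect[0],1),np.round(rect[1],1),round(rect[2],1),"medz",np.median(P[m][:,2]).round(4))
    return c,m
E
python3 - <<'E'
from h import *
s,w=pickle.load(open("w1.pkl","rb")); t=pickle.load(open("top.pkl","rb"))
for n,xy,h in(("ring",(.516,-.171),.022),("wnut",(.507,-.056),.016),("cast",(.393,-.219),.056),("flange",(.393,-.219),.01),("dnut",(.401,-.086),.019)):
    print(n)
    for im,ss in((w,s),(t,None)):
        try: part(im,ss,xy,h,.004 if n=="flange" else .005)
        except Exception as e: print(e)
hsv=cv2.cvtColor(w["pixels"],cv2.COLOR_RGB2HSV).astype(int); H,S,V=hsv[...,0],hsv[...,1],hsv[...,2]
P=cloud(w,s)
m=(H>100)&(H<125)&(S>150)&(V>100)&(abs(P[...,2])<.02)&(np.hypot(P[...,0]-.454,P[...,1]-.096)<.11)
m=cv2.morphologyEx(m.astype(np.uint8),cv2.MORPH_CLOSE,np.ones((9,9)))
c,wh,a,b=tray(w,m,s); print("blue",c,wh,a)
cv2.imwrite("pics/c1.png",np.hstack([cv2.resize(w["pixels"][240:330,220:300,::-1],None,fx=5,fy=5),cv2.resize(t["pixels"][205:265,285:340,::-1],(400,450))]))
E
```

```text
ring
c [ 518.8 -168.8] corner deg 26.0 amp 0.001 circ 55.7 rect [ 518.4 -168.8] [53.7 54.6] 25.7 medz 0.0213
c [ 518.5 -172.3] corner deg 28.5 amp 0.01 circ 55.8 rect [ 518.5 -171.7] [52.6 53.8] 1.5 medz 0.0227
wnut
c [508.8 -52.7] corner deg -13.3 amp 0.068 circ 33.6 rect [508.9 -52.8] [29.7 33.3] 16.7 medz 0.0155
c [508.7 -55.3] corner deg -15.1 amp 0.067 circ 33.9 rect [508.9 -55. ] [33.9 28.4] 46.5 medz 0.0165
cast
c [ 394.4 -214. ] corner deg 14.5 amp 0.006 circ 37.5 rect [ 394.5 -214. ] [34.5 35.3] 20.5 medz 0.0546
c [ 392.6 -218. ] corner deg -0.3 amp 0.011 circ 35.9 rect [ 392.8 -217.6] [35.3 33. ] 1.0 medz 0.0559
flange
c [ 396.1 -212.2] corner deg -11.3 amp 0.012 circ 58.5 rect [ 394.5 -215.8] [48.5 45.8] 31.6 medz 0.0098
c [ 393.4 -219.2] corner deg -3.1 amp 0.011 circ 59.3 rect [ 393.5 -219.1] [47.8 45.6] 32.2 medz 0.0108
dnut
c [402.6 -83.2] corner deg 13.9 amp 0.064 circ 40.7 rect [402.7 -83.1] [39.8 35.6] 13.7 medz 0.0184
c [401.8 -85.8] corner deg 12.1 amp 0.046 circ 39.5 rect [401.5 -85.7] [37.  36.8] 2.0 medz 0.0199
blue [0.45411652 0.09828116] (88.85379791259766, 164.78358459472656) 36.48978805541992
```

View pics/c1.png

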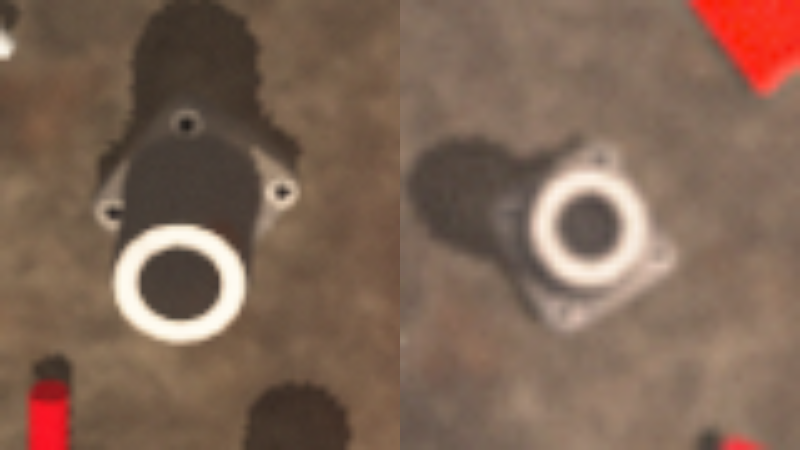

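The crop shows the hub ring and a square flange with bolt holes, its long side at about 32°. Next I check the vise and can clearances and plan the ring grasp.

```bash
python3 - <<'E'
from h import *
from rig import readout
t=pickle.load(open("top.pkl","rb")); P=cloud(t); d=pickle.load(open("side.pkl","rb")); Q=cloud(d)
for C in (P.reshape(-1,3),Q.reshape(-1,3)):
    m=(C[:,2]>.03)&(C[:,2]<.3)&(np.hypot(C[:,0]-.435,C[:,1]-.122)<.14); q=C[m]
    for r0 in np.arange(.03,.14,.02):
        k=q[(np.hypot(q[:,0]-.435,q[:,1]-.122)>=r0)&(np.hypot(q[:,0]-.435,q[:,1]-.122)<r0+.02)]
        if len(k): print("vise",r0.round(2),len(k),k[:,2].max().round(3),k.mean(0).round(3))
    m=(C[:,2]>.03)&(C[:,2]<.4)&(np.hypot(C[:,0]-.557,C[:,1]+.35)<.16); 
    if m.any(): print("near red small",m.sum(),C[m].min(0),C[m].max(0))
s=readout.observe(); plan(s,(.5186,-.1705,.10),39); plan(s,(.5186,-.1705,.004),39)
E
```

```text
vise 0.07 3 0.081 [0.363 0.176 0.058]
vise 0.09 238 0.116 [0.351 0.178 0.084]
vise 0.11 428 0.117 [0.333 0.183 0.093]
vise 0.13 274 0.117 [0.32  0.188 0.098]
near red small 15434 [ 0.45977529 -0.47918703  0.03003216] [ 0.70431937 -0.41121504  0.39998328]
vise 0.09 223 0.114 [0.357 0.188 0.085]
vise 0.11 494 0.114 [0.344 0.201 0.099]
vise 0.13 326 0.115 [0.333 0.208 0.098]
near red small 14526 [ 0.45646002 -0.48095813  0.03002175] [ 0.70639804 -0.4061367   0.39999626]
dp cm [-5.38  7.26 15.11] dr deg [ 0.  -0.  30.9] yaw0 69.9
dp cm [-5.38  7.26 24.71] dr deg [ 0.  -0.  30.9] yaw0 69.9
```

Emit:
move_arm(dp=[[-2,3,5],[-4,5.5,9],[-5.4,7.3,13],[-5.4,7.3,15],[-5.4,7.3,15],[-5.4,7.3,15],[-5.4,7.3,15]], dr=[[0,0,10],[0,0,20],[0,0,31],[0,0,31],[0,0,31],[0,0,31],[0,0,31]])

```text
time_s: 2.82
tool_pos: [0.5193, -0.1712, 0.1022]
eef_rot: [3.14, -0.001, 0.679]
force: [0.5, -0.1, -0.0]
gripper_width: 0.998
gripper_force: 0.0
```

```bash
python3 - <<'E'
from h import *
from rig import readout,optics
s=readout.observe(); w=optics.get_image("wrist"); pickle.dump((s,w),open("w2.pkl","wb")); print(s["tool_pos"],s["eef_rot"],s["q"].round(2))
part(w,s,(.5186,-.1705),.022); part(w,s,(.5088,-.054),.016)
plan(s,(.5186,-.1705,.004),39)
for n in("top","side"):
    C=cloud(pickle.load(open(n+".pkl","rb"))).reshape(-1,3); C=C[(C[:,2]>.03)&(C[:,2]<.35)]
    for nm,c in(("small",(.5567,-.350)),("large",(.506,-.288))):
        r=np.hypot(C[:,0]-c[0],C[:,1]-c[1]); i=np.argsort(r)[:200:40]; print(n,nm,np.c_[r[i],C[i]].round(3).tolist())
E
```

```text
[ 0.51932683 -0.17117677  0.10215433] [ 3.13968587e+00 -1.04961365e-03  6.79455529e-01] [-0.44  0.55  1.88  0.    0.71  0.45]
c [ 519.2 -169.9] corner deg -13.3 amp 0.0 circ 54.9 rect [ 519.1 -170.1] [54.1 54.1] 84.0 medz 0.0215
c [509.2 -54.3] corner deg -12.7 amp 0.073 circ 35.1 rect [509.3 -54.3] [33.6 31.1] 47.2 medz 0.0155
dp cm [-0.02 -0.12  9.82] dr deg [ 0.1 -0.1 -0.1] yaw0 38.9
top small [[0.084, 0.59, -0.428, 0.048], [0.086, 0.59, -0.429, 0.091], [0.086, 0.593, -0.428, 0.095], [0.087, 0.586, -0.432, 0.09], [0.087, 0.585, -0.432, 0.055]]
top large [[0.113, 0.397, -0.32, 0.031], [0.12, 0.404, -0.225, 0.057], [0.123, 0.393, -0.337, 0.036], [0.127, 0.386, -0.33, 0.039], [0.131, 0.388, -0.229, 0.059]]
side small [[0.08, 0.589, -0.423, 0.08], [0.083, 0.597, -0.422, 0.091], [0.083, 0.584, -0.429, 0.131], [0.084, 0.586, -0.429, 0.063], [0.084, 0.579, -0.431, 0.044]]
side large [[0.115, 0.395, -0.319, 0.032], [0.125, 0.402, -0.219, 0.054], [0.129, 0.406, -0.206, 0.053], [0.134, 0.375, -0.316, 0.031], [0.139, 0.399, -0.199, 0.046]]
```

Emit:
move_arm(dp=[[0,-0.1,4],[0,-0.1,7],[0,-0.1,9],[0,-0.1,9.8],[0,-0.1,9.8],[0,-0.1,9.8]], dr=[[0,0,0],[0,0,0],[0,0,0],[0,0,0],[0,0,0],[0,0,0]])

```text
time_s: 3.62
tool_pos: [0.5186, -0.171, 0.0037]
eef_rot: [3.14, -0.001, 0.678]
force: [0.2, 0.1, 0.6]
gripper_width: 0.997
gripper_force: 0.0
```

Emit:
move_arm(dp=[[0,0,0],[0,0,0],[0,0,0],[0,0,0],[0,0,0],[0,0,0]], dr=[[0,0,0],[0,0,0],[0,0,0],[0,0,0],[0,0,0],[0,0,0]], fingers=-1, newtons=50)

```text
time_s: 4.38
tool_pos: [0.5183, -0.1709, 0.0037]
eef_rot: [3.141, -0.0, 0.678]
force: [-1.8, 2.4, 9.1]
gripper_width: 0.619
gripper_force: 51.4
```

Emit:
move_arm(dp=[[0,0,-1],[0,0,-3],[0,0,-6],[0,0,-8],[0,0,-8]], dr=[[0,0,0],[0,0,0],[0,0,0],[0,0,0],[0,0,0]])

```text
time_s: 5.0
tool_pos: [0.5187, -0.171, 0.0843]
eef_rot: [3.139, -0.001, 0.678]
force: [0.1, 0.2, -0.9]
gripper_width: 0.621
gripper_force: 53.6
```

```bash
python3 - <<'E'
from h import *
from rig import readout,optics
s=readout.observe(); w=optics.get_image("wrist"); pickle.dump((s,w),open("w3.pkl","wb")); print(s)
cv2.imwrite("pics/w3.png",w["pixels"][...,::-1])
hsv=cv2.cvtColor(w["pixels"],cv2.COLOR_RGB2HSV).astype(int); H,S,V=hsv[...,0],hsv[...,1],hsv[...,2]; P=cloud(w,s)
m=((H<8)|(H>172))&(S>150)&(V>100)&(abs(P[...,2])<.025)&(np.hypot(P[...,0]-.526,P[...,1]+.312)<.12)
m=cv2.morphologyEx(m.astype(np.uint8),cv2.MORPH_CLOSE,np.ones((15,15))); print("red",tray(w,m,s)[:3])
c=np.array([.5265,-.312]); a=np.radians(39.1); y=np.array([-np.sin(a),np.cos(a)])
for z in(.09,.0075): plan(s,(*(c+.032*y),z),39.1)
E
```

```text
{'time_s': 5.0, 'q': array([-4.39488852e-01,  5.77010168e-01,  1.89492859e+00,  1.81230107e-04,
        6.66800048e-01,  4.52843572e-01]), 'qd': array([-0.00204833,  0.04009175,  0.02152991,  0.00058122, -0.02625252,
       -0.00053899]), 'joint_torque': array([ 6.89716358e-02, -6.10700655e+01, -1.79292029e+01,  5.88658768e-04,
        3.72047452e-01,  2.19094085e-05]), 'tool_pos': array([ 0.51869064, -0.17101388,  0.08430478]), 'eef_rot': array([ 3.13907568e+00, -1.34977618e-03,  6.78323350e-01]), 'force': array([ 0.1119026 ,  0.22795281, -0.90719501]), 'wrist_torque': array([-0.00862575,  0.00491183,  0.01776708]), 'gripper_force': 53.64382763233152, 'gripper_width': 0.6205231179407421}
red (array([ 0.54914392, -0.31820279]), (64.16905212402344, 123.58477783203125), 38.863853454589844)
dp cm [-8.25  8.27 -0.56] dr deg [ 0.1 -0.1 -0.2] yaw0 38.9
dp cm [-8.26  8.25  7.69] dr deg [ 0.1 -0.1 -0.2] yaw0 38.9
```

View pics/w3.png

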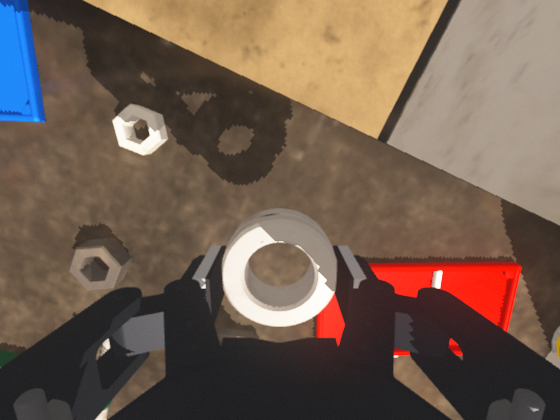

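The wrist view shows the ring held level between the fingers at (279,268) and the red tray's far edge along row 263 with its right corner at (520,264).

Emit:
move_arm(dp=[[-3,3,-0.6],[-6,6,-0.6],[-8.3,8.3,-0.6],[-8.3,8.3,-0.6],[-8.3,8.3,-0.6],[-8.3,8.3,-0.6]], dr=[[0,0,0],[0,0,0],[0,0,0],[0,0,0],[0,0,0],[0,0,0]])

```text
time_s: 5.8
tool_pos: [0.5056, -0.2865, 0.0885]
eef_rot: [-3.141, 0.0, 0.679]
force: [-0.8, 1.1, -1.1]
gripper_width: 0.618
gripper_force: 53.6
```

```bash
python3 - <<'E'
from h import *
from rig import readout,optics
s0,w0=pickle.load(open("w3.pkl","rb")); a=np.radians(39.1); y=np.array([-np.sin(a),np.cos(a)]); x=np.array([np.cos(a),np.sin(a)]); c=np.array([.5265,-.312])
print("corner exp",c+.043*x-.082*y,"seen",cast(w0,(520,263),.008,s0))
s=readout.observe(); w=optics.get_image("wrist"); cv2.imwrite("pics/w4.png",w["pixels"][...,::-1]); pickle.dump((s,w),open("w4.pkl","wb"))
for z in(.0075,): plan(s,(*(c+.032*y),z),39.1)
E
```

```text
corner exp [ 0.61158541 -0.34851675] seen [[ 0.61068785 -0.34482822  0.008     ]]
dp cm [0.01 0.11 8.1 ] dr deg [-0.1  0.  -0.2] yaw0 38.9
```

View pics/w4.png

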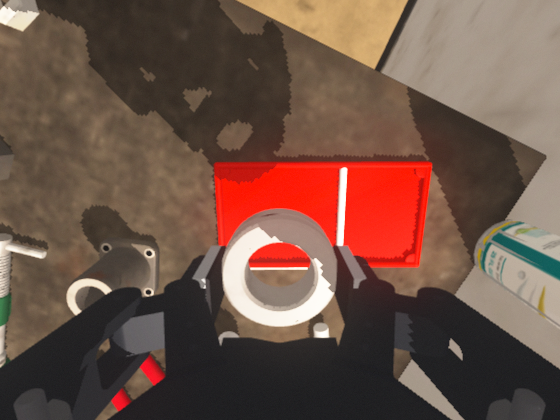

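The tray's far corners are at (216,163) and (431,163), its divider at (343,168). I check the tray fit from these.

```bash
python3 - <<'E'
from h import *
s,w=pickle.load(open("w4.pkl","rb")); a=np.radians(39.1); y=np.array([-np.sin(a),np.cos(a)]); x=np.array([np.cos(a),np.sin(a)])
q=cast(w,[(215.5,162.5),(431.5,162.5),(419,267)],.008,s)[:,:2]; e=q[0]-q[1]
print(q.round(4),np.linalg.norm(e),np.degrees(np.arctan2(e[1],e[0]))-90)
print("c from far edge",(q[0]+q[1])/2-.043*x, "from near right", q[2]+.043*x+.082*y)
E
```

```text
[[ 0.5081 -0.223 ]
 [ 0.6093 -0.348 ]
 [ 0.5439 -0.4022]] 0.16078380712628187 38.99485717896104
c from far edge [ 0.5253379  -0.31261077] from near right [ 0.525574   -0.31143888]
```

Emit:
move_arm(dp=[[0,0.1,3],[0,0.1,5.5],[0,0.1,7],[0,0.1,7.8],[0,0.1,8.1],[0,0.1,8.1],[0,0.1,8.1]], dr=[[0,0,0],[0,0,0],[0,0,0],[0,0,0],[0,0,0],[0,0,0],[0,0,0]])

```text
time_s: 6.72
tool_pos: [0.5065, -0.2884, 0.0084]
eef_rot: [3.141, -0.0, 0.678]
force: [-0.1, -0.7, -1.5]
gripper_width: 0.616
gripper_force: 53.6
```

Emit:
move_arm(dp=[[0,0,0],[0,0,0],[0,0,0],[0,0,0]], dr=[[0,0,0],[0,0,0],[0,0,0],[0,0,0]], fingers=0.75)

```text
time_s: 7.22
tool_pos: [0.5063, -0.2883, 0.0079]
eef_rot: [3.142, -0.0, 0.678]
force: [-0.3, 0.2, -0.3]
gripper_width: 0.873
gripper_force: 0.0
```

Emit:
move_arm(dp=[[0,0,-2],[0,0,-5],[0,0,-9],[0,0,-12],[0,0,-12]], dr=[[0,0,0],[0,0,0],[0,0,0],[0,0,0],[0,0,0]])

```text
time_s: 7.85
tool_pos: [0.5069, -0.2888, 0.13]
eef_rot: [3.138, -0.001, 0.678]
force: [0.8, 0.5, 1.0]
gripper_width: 0.875
gripper_force: 0.0
```

```bash
python3 - <<'E'
from h import *
from rig import readout,optics
s=readout.observe(); w=optics.get_image("wrist"); pickle.dump((s,w),open("w5.pkl","wb"))
part(w,s,(.505,-.287),.025)
plan(s,(.509,-.0545,.10),106);plan(s,(.509,-.0545,.005),106)
E
```

```text
c [ 507.4 -287.8] corner deg 7.5 amp 0.001 circ 55.0 rect [ 507.6 -287.8] [54.1 54.3] 38.9 medz 0.0244
dp cm [ 14.86 -18.12   2.94] dr deg [  0.2   0.1 -67.1] yaw0 38.9
dp cm [ 14.85 -18.16  12.44] dr deg [  0.2   0.1 -67.1] yaw0 38.9
```

Emit:
move_arm(dp=[[3,-3.5,0],[6,-7,0],[9,-10.5,0],[12,-14,0],[14.8,-18.1,1],[14.8,-18.1,3],[14.8,-18.1,3],[14.8,-18.1,3]], dr=[[0,0,-9],[0,0,-19],[0,0,-29],[0,0,-39],[0,0,-49],[0,0,-59],[0,0,-67],[0,0,-67]], fingers=0.5)

```text
time_s: 8.9
tool_pos: [0.5075, -0.0543, 0.0967]
eef_rot: [-3.14, -0.001, 1.847]
force: [0.5, -0.1, -0.8]
gripper_width: 0.748
gripper_force: 0.0
```

```bash
python3 - <<'E'
from h import *
from rig import readout,optics
s=readout.observe(); w=optics.get_image("wrist"); pickle.dump((s,w),open("w6.pkl","wb")); print(s["tool_pos"],s["gripper_width"])
c,_=part(w,s,(.509,-.0545),.016); part(w,s,(.402,-.0845),.019)
plan(s,(*c/1000,.005),106.7)
E
```

```text
[ 0.50745566 -0.05426384  0.09674849] 0.7481970569173887
c [508.2 -51.9] corner deg -13.3 amp 0.074 circ 34.1 rect [508.4 -52.1] [29.1 34.1] 15.0 medz 0.0155
c [402.7 -82.2] corner deg 13.5 amp 0.069 circ 42.0 rect [402.6 -82.3] [41.5 36.4] 13.0 medz 0.0184
dp cm [0.2  0.15 9.17] dr deg [-0.1 -0.1 -0.9] yaw0 105.8
```

Emit:
move_arm(dp=[[0,0.15,4],[0,0.15,7],[0,0.15,8.5],[0,0.15,9.2],[0,0.15,9.2],[0,0.15,9.2]], dr=[[0,0,-1],[0,0,-1],[0,0,-1],[0,0,-1],[0,0,-1],[0,0,-1]])

```text
time_s: 9.7
tool_pos: [0.5097, -0.0542, 0.0066]
eef_rot: [3.14, 0.001, 1.865]
force: [0.2, -0.7, 1.1]
gripper_width: 0.746
gripper_force: 0.0
```

Emit:
move_arm(dp=[[0,0,0],[0,0,0],[0,0,0],[0,0,0],[0,0,0],[0,0,0]], dr=[[0,0,0],[0,0,0],[0,0,0],[0,0,0],[0,0,0],[0,0,0]], fingers=-1, newtons=40)

```text
time_s: 10.45
tool_pos: [0.5096, -0.0541, 0.0065]
eef_rot: [3.141, 0.0, 1.865]
force: [-0.8, -0.1, 7.1]
gripper_width: 0.336
gripper_force: 39.2
```

Emit:
move_arm(dp=[[0,0,-2],[0,0,-5],[0,0,-8],[0,0,-10],[0,0,-10]], dr=[[0,0,0],[0,0,0],[0,0,0],[0,0,0],[0,0,0]])

```text
time_s: 11.08
tool_pos: [0.5099, -0.0542, 0.107]
eef_rot: [3.139, 0.001, 1.865]
force: [-0.7, -0.4, -0.4]
gripper_width: 0.334
gripper_force: 40.1
```

```bash
python3 - <<'E'
from h import *
from rig import readout,optics
s=readout.observe(); w=optics.get_image("wrist"); print(s["tool_pos"],s["gripper_width"])
cv2.imwrite("pics/w7.png",w["pixels"][...,::-1])
a=np.radians(39); y=np.array([-np.sin(a),np.cos(a)]); c=np.array([.5255,-.3125])-.046*y; print(c)
plan(s,(*c,.11),129);plan(s,(*c,.009),129)
E
```

```text
[ 0.50986365 -0.05417334  0.10700809] 0.3342887582426915
[ 0.55444874 -0.34824871]
dp cm [-29.44  -4.26  -0.27] dr deg [  0.1   0.1 -22.1] yaw0 106.9
dp cm [-29.42  -4.29   9.83] dr deg [  0.1   0.1 -22.1] yaw0 106.9
```

View pics/w7.png

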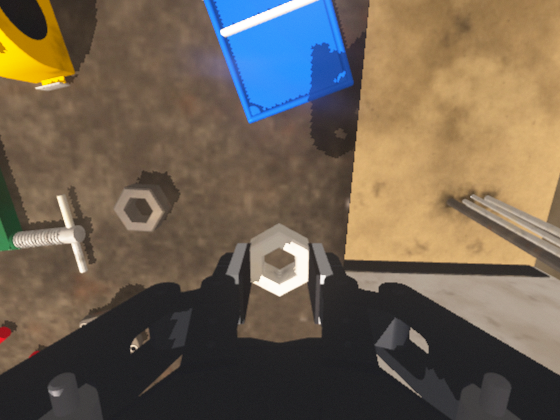

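The white nut is held flat across its flats at (279,260).

Emit:
move_arm(dp=[[-5,-0.8,-0.3],[-10,-1.5,-0.3],[-15,-2.2,-0.3],[-20,-3,-0.3],[-25,-3.7,-0.3],[-29.4,-4.3,-0.3],[-29.4,-4.3,-0.3],[-29.4,-4.3,-0.3],[-29.4,-4.3,-0.3],[-29.4,-4.3,-0.3]], dr=[[0,0,0],[0,0,-5],[0,0,-10],[0,0,-15],[0,0,-20],[0,0,-22],[0,0,-22],[0,0,-22],[0,0,-22],[0,0,-22]])

```text
time_s: 12.38
tool_pos: [0.5536, -0.347, 0.1088]
eef_rot: [3.142, -0.0, 2.25]
force: [-0.1, 0.5, -0.5]
gripper_width: 0.34
gripper_force: 40.0
```

```bash
python3 - <<'E'
from h import *
from rig import readout,optics
s=readout.observe(); w=optics.get_image("wrist"); print(s["tool_pos"],s["q"].round(2))
cv2.imwrite("pics/w8.png",w["pixels"][...,::-1]); pickle.dump((s,w),open("w8.pkl","wb"))
plan(s,(.5545,-.3482,.010),129)
E
```

```text
[ 0.55360161 -0.34704403  0.10883019] [-0.66  0.66  1.6   0.    0.88 -1.34]
dp cm [-0.15 -0.    9.88] dr deg [ 0.  -0.  -0.1] yaw0 128.9
```

View pics/w8.png

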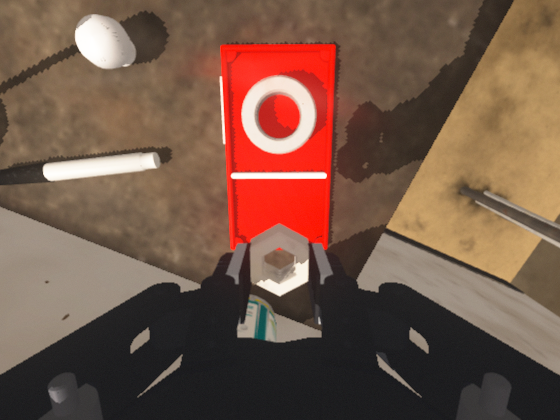

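The ring lies well inside the large cell at (279,115), the divider is at row 176, and the nut is centred on the tray's width. I lower it.

Emit:
move_arm(dp=[[-0.1,0,4],[-0.1,0,7],[-0.1,0,9],[-0.1,0,9.6],[-0.1,0,9.9],[-0.1,0,9.9],[-0.1,0,9.9]], dr=[[0,0,0],[0,0,0],[0,0,0],[0,0,0],[0,0,0],[0,0,0],[0,0,0]])

```text
time_s: 13.3
tool_pos: [0.5544, -0.3489, 0.0106]
eef_rot: [3.141, 0.001, 2.249]
force: [0.4, 0.8, 0.1]
gripper_width: 0.337
gripper_force: 40.1
```

Emit:
move_arm(dp=[[0,0,0],[0,0,0],[0,0,0],[0,0,0]], dr=[[0,0,0],[0,0,0],[0,0,0],[0,0,0]], fingers=0.1)

```text
time_s: 13.8
tool_pos: [0.5541, -0.3487, 0.0098]
eef_rot: [3.142, -0.0, 2.249]
force: [-0.1, 0.1, -0.5]
gripper_width: 0.551
gripper_force: 0.0
```

Emit:
move_arm(dp=[[0,0,-2],[0,0,-5],[0,0,-9],[0,0,-12],[0,0,-12]], dr=[[0,0,0],[0,0,0],[0,0,0],[0,0,0],[0,0,0]])

```text
time_s: 14.42
tool_pos: [0.555, -0.3493, 0.1337]
eef_rot: [3.14, 0.005, 2.249]
force: [0.5, 0.3, 0.5]
gripper_width: 0.55
gripper_force: 0.0
```

```bash
python3 - <<'E'
from h import *
from rig import readout,optics
s=readout.observe(); w=optics.get_image("wrist"); pickle.dump((s,w),open("w9.pkl","wb"))
part(w,s,(.5545,-.3482),.019);part(w,s,(.507,-.288),.025)
plan(s,(.3937,-.2175,.14),122);plan(s,(.3937,-.2175,.014),122)
E
```

```text
c [ 553.6 -346.4] corner deg 9.8 amp 0.077 circ 34.0 rect [ 553.8 -346.7] [28.7 33.9] 38.9 medz 0.0185
c [ 506.4 -287.6] corner deg -7.7 amp 0.002 circ 54.5 rect [ 506.5 -287.5] [54.  53.4] 38.9 medz 0.0245
dp cm [20.38 -4.28 -0.75] dr deg [0.1 0.3 6.9] yaw0 128.9
dp cm [20.45 -4.3  11.85] dr deg [0.1 0.3 6.9] yaw0 128.9
```

Emit:
move_arm(dp=[[5,-1,-1],[10,-2,-1],[15,-3,-1],[20.4,-4.3,-1],[20.4,-4.3,-1],[20.4,-4.3,-1],[20.4,-4.3,-1]], dr=[[0,0,2],[0,0,4],[0,0,7],[0,0,7],[0,0,7],[0,0,7],[0,0,7]], fingers=0.7)

```text
time_s: 15.35
tool_pos: [0.3933, -0.2174, 0.1396]
eef_rot: [3.141, 0.0, 2.127]
force: [0.1, 1.1, -0.6]
gripper_width: 0.849
gripper_force: 0.0
```

```bash
python3 - <<'E'
from h import *
from rig import readout,optics
s=readout.observe(); w=optics.get_image("wrist"); pickle.dump((s,w),open("w10.pkl","wb")); print(s["tool_pos"],s["eef_rot"],s["q"].round(2))
part(w,s,(.3937,-.2175),.056);part(w,s,(.402,-.084),.019); 
plan(s,(.3937,-.2175,.014),122)
E
```

```text
[ 0.39332317 -0.21743368  0.13962114] [3.14141288e+00 2.07479269e-04 2.12680322e+00] [-0.65  0.38  2.08  0.    0.68 -1.21]
c [ 391.5 -215. ] corner deg -28.7 amp 0.002 circ 35.4 rect [ 391.4 -214.9] [34.8 34.4] 31.9 medz 0.0549
c [400.7 -84.1] corner deg 13.4 amp 0.072 circ 41.4 rect [400.7 -84. ] [40.7 36.3] 13.7 medz 0.0185
dp cm [-0.02  0.03 12.56] dr deg [ 0.   0.  -0.1] yaw0 121.9
```

Emit:
move_arm(dp=[[0.1,0,4],[0.1,0,8],[0.1,0,10.5],[0.1,0,12],[0.1,0,12.5],[0.1,0,12.5],[0.1,0,12.5]], dr=[[0,0,0],[0,0,0],[0,0,0],[0,0,0],[0,0,0],[0,0,0],[0,0,0]])

```text
time_s: 16.27
tool_pos: [0.3924, -0.2162, 0.0153]
eef_rot: [3.141, 0.001, 2.127]
force: [0.2, -0.1, 0.2]
gripper_width: 0.85
gripper_force: 0.0
```

Emit:
move_arm(dp=[[0,0,0],[0,0,0],[0,0,0],[0,0,0],[0,0,0],[0,0,0]], dr=[[0,0,0],[0,0,0],[0,0,0],[0,0,0],[0,0,0],[0,0,0]], fingers=-1, newtons=80)

```text
time_s: 17.02
tool_pos: [0.3922, -0.2161, 0.0157]
eef_rot: [3.141, 0.001, 2.127]
force: [-2.2, 0.3, 14.4]
gripper_width: 0.43
gripper_force: 78.8
```

Emit:
move_arm(dp=[[0,0,-0.5],[0,0,-2],[0,0,-5],[0,0,-8],[0,0,-10],[0,0,-10],[0,0,-10]], dr=[[0,0,0],[0,0,0],[0,0,0],[0,0,0],[0,0,0],[0,0,0],[0,0,0]])

```text
time_s: 17.9
tool_pos: [0.3918, -0.2158, 0.1142]
eef_rot: [-3.141, -0.001, 2.127]
force: [0.1, -0.9, -3.0]
gripper_width: 0.425
gripper_force: 80.8
```

```bash
python3 - <<'E'
from h import *
from rig import readout,optics
s=readout.observe(); w=optics.get_image("wrist"); t=optics.get_image("side"); print(s["tool_pos"],s["gripper_width"])
cv2.imwrite("pics/w11.png",np.hstack([w["pixels"][120:,:,::-1],cv2.resize(t["pixels"][120:240,240:340,::-1],(240,300))])); pickle.dump((s,w),open("w11.pkl","wb"))
a=np.radians(36.4); y=np.array([-np.sin(a),np.cos(a)]); c=np.array([.4542,.0968])+.032*y; print(c)
plan(s,(*c,.12),126.4)
E
```

```text
[ 0.39177092 -0.21575875  0.11418642] 0.42473945459616747
[0.4352106 0.1225566]
dp cm [26.44 21.55 -0.56] dr deg [-0.  -0.1 -4.5] yaw0 121.9
```

View pics/w11.png

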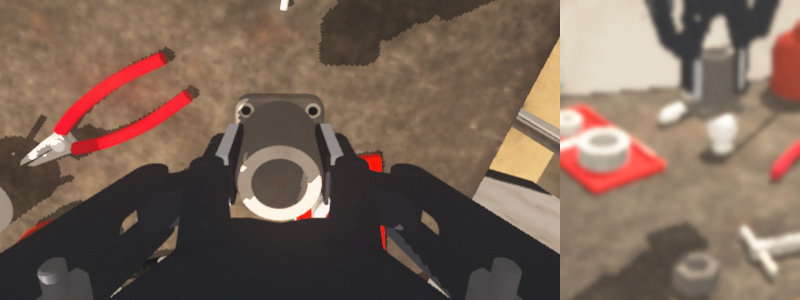

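The casting hangs straight, with its flange square to the pads.

Emit:
move_arm(dp=[[2.3,4,-1],[4.6,8,-2],[7,12,-2],[9.4,16.3,-2],[14,17.5,-2],[18.5,19,-2],[22.5,20.5,-2],[26.4,21.6,-2],[26.4,21.6,-2],[26.4,21.6,-2],[26.4,21.6,-2]], dr=[[0,0,0],[0,0,0],[0,0,0],[0,0,0],[0,0,-1],[0,0,-2.5],[0,0,-4.5],[0,0,-4.5],[0,0,-4.5],[0,0,-4.5],[0,0,-4.5]])

```text
time_s: 19.38
tool_pos: [0.4364, 0.1215, 0.1346]
eef_rot: [-3.141, -0.0, 2.204]
force: [-0.3, 0.2, -3.3]
gripper_width: 0.426
gripper_force: 81.2
```

```bash
python3 - <<'E'
from h import *
from rig import readout,optics
s=readout.observe(); w=optics.get_image("wrist"); print(s["tool_pos"],s["q"].round(2))
cv2.imwrite("pics/w12.png",w["pixels"][...,::-1]); pickle.dump((s,w),open("w12.pkl","wb"))
plan(s,(.4352,.1226,.0195),126.4)
E
```

```text
[0.43641483 0.1215072  0.1345568 ] [ 0.13  0.4   2.07  0.    0.67 -0.51]
dp cm [ 0.16 -0.03 11.51] dr deg [-0.  -0.  -0.1] yaw0 126.3
```

View pics/w12.png

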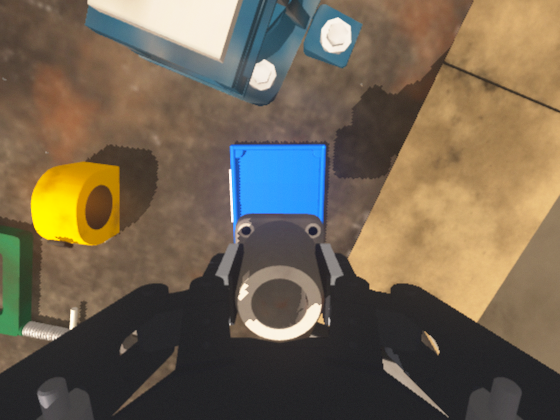

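The casting is lined up over the tray, whose far edge runs from (231,144) to (327,144). I lower it.

Emit:
move_arm(dp=[[0.1,0,3.5],[0.1,0,7],[0.1,0,9.5],[0.1,0,10.8],[0.1,0,11.3],[0.1,0,11.5],[0.1,0,11.5],[0.1,0,11.5]], dr=[[0,0,0],[0,0,0],[0,0,0],[0,0,0],[0,0,0],[0,0,0],[0,0,0],[0,0,0]])

```text
time_s: 20.42
tool_pos: [0.4358, 0.1231, 0.0204]
eef_rot: [3.141, 0.0, 2.206]
force: [-1.4, -0.9, -4.9]
gripper_width: 0.428
gripper_force: 81.1
```

Emit:
move_arm(dp=[[0,0,0],[0,0,0],[0,0,0],[0,0,0],[0,0,0]], dr=[[0,0,0],[0,0,0],[0,0,0],[0,0,0],[0,0,0]], fingers=0.5)

```text
time_s: 21.05
tool_pos: [0.4356, 0.1231, 0.0198]
eef_rot: [3.142, -0.0, 2.206]
force: [0.0, 0.1, 0.2]
gripper_width: 0.746
gripper_force: 0.0
```

Emit:
move_arm(dp=[[0,0,-1],[0,0,-4],[0,0,-8],[0,0,-12],[0,0,-12]], dr=[[0,0,0],[0,0,0],[0,0,0],[0,0,0],[0,0,0]])

```text
time_s: 21.68
tool_pos: [0.4365, 0.1232, 0.1427]
eef_rot: [3.137, 0.003, 2.206]
force: [0.2, -0.4, -0.4]
gripper_width: 0.753
gripper_force: 0.0
```

```bash
python3 - <<'E'
from h import *
from rig import readout,optics
s=readout.observe(); w=optics.get_image("wrist"); pickle.dump((s,w),open("w13.pkl","wb")); print(s["tool_pos"])
part(w,s,(.4352,.1226),.059);part(w,s,(.402,-.084),.019)
plan(s,(.43,-.07,.12),133);plan(s,(.4015,-.0848,.1),133); plan(s,(.4015,-.0848,.1),193)
E
```

```text
[0.4365295  0.12323185 0.14274224]
c [435.7 124.7] corner deg 14.5 amp 0.001 circ 35.5 rect [435.7 124.7] [34.8 34.9] 81.1 medz 0.0579Traceback (most recent call last):
  File "<stdin>", line 4, in <module>
  File "h.py", line 35, in part
    k=biggest(m)[:,0]; Q=(cast(im,k,h,s)[:,:2]*1000).astype(np.float32)
      ~~~~~~~^^^
  File "h.py", line 20, in biggest
    return max(c,key=cv2.contourArea)
ValueError: max() iterable argument is empty
```

Emit:
move_arm(dp=[[-3.5,-2,0],[-7,-4,0],[-10.7,-6.2,0],[-12,-9.5,1],[-13.3,-12.5,2],[-14.7,-15.2,3],[-14.7,-15.2,3],[-14.7,-15.2,3],[-14.7,-15.2,3],[-14.7,-15.2,3]], dr=[[0,0,0],[0,0,0],[0,0,-2],[0,0,-4],[0,0,-7],[0,0,-7],[0,0,-7],[0,0,-7],[0,0,-7],[0,0,-7]])

```text
time_s: 22.98
tool_pos: [0.4006, -0.0849, 0.1099]
eef_rot: [3.141, 0.0, 2.329]
force: [0.5, 0.0, 0.1]
gripper_width: 0.749
gripper_force: 0.0
```

```bash
python3 - <<'E'
from h import *
from rig import readout,optics
s=readout.observe(); w=optics.get_image("wrist"); pickle.dump((s,w),open("w14.pkl","wb")); print(s["tool_pos"],s["eef_rot"],s["q"].round(3))
part(w,s,(.402,-.084),.019)
plan(s,(.4017,-.0847,.007),133)
E
```

```text
[ 0.4005823  -0.08494596  0.1099391 ] [3.14136520e+00 2.38505766e-04 2.32865651e+00] [-0.371  0.396  2.196  0.     0.549 -1.129]
c [400.6 -82.7] corner deg 13.7 amp 0.075 circ 41.4 rect [400.8 -82.8] [35.4 41.3] 44.8 medz 0.0185
dp cm [-0.06  0.1  10.29] dr deg [0.  0.  0.4] yaw0 133.4
```

Emit:
move_arm(dp=[[0,0.1,4],[0,0.1,7],[0,0.1,9],[0,0.1,10],[0,0.1,10.3],[0,0.1,10.3],[0,0.1,10.3]], dr=[[0,0,0],[0,0,0],[0,0,0],[0,0,0],[0,0,0],[0,0,0],[0,0,0]])

```text
time_s: 23.9
tool_pos: [0.4013, -0.0848, 0.0074]
eef_rot: [3.141, 0.001, 2.328]
force: [0.6, 0.9, 0.2]
gripper_width: 0.749
gripper_force: 0.0
```

Emit:
move_arm(dp=[[0,0,0],[0,0,0],[0,0,0],[0,0,0],[0,0,0],[0,0,0]], dr=[[0,0,0],[0,0,0],[0,0,0],[0,0,0],[0,0,0],[0,0,0]], fingers=-1, newtons=45)

```text
time_s: 24.65
tool_pos: [0.4012, -0.0848, 0.0074]
eef_rot: [3.141, 0.001, 2.328]
force: [-1.2, 0.6, 9.7]
gripper_width: 0.405
gripper_force: 44.0
```

Emit:
move_arm(dp=[[0,0,-2],[0,0,-5],[0,0,-8],[0,0,-11],[0,0,-11]], dr=[[0,0,0],[0,0,0],[0,0,0],[0,0,0],[0,0,0]])

```text
time_s: 25.28
tool_pos: [0.4017, -0.085, 0.1185]
eef_rot: [3.14, 0.004, 2.328]
force: [0.3, 0.1, -0.6]
gripper_width: 0.405
gripper_force: 45.9
```

```bash
python3 - <<'E'
from h import *
from rig import readout,optics
s=readout.observe(); w=optics.get_image("wrist"); print(s["tool_pos"],s["eef_rot"],s["gripper_width"])
cv2.imwrite("pics/w15.png",w["pixels"][...,::-1])
a=np.radians(36.4); y=np.array([-np.sin(a),np.cos(a)]); c=np.array([.4542,.0968])-.048*y; print(c)
plan(s,(*c,.12),126.4)
E
```

```text
[ 0.40174955 -0.08497594  0.11847227] [3.13975464 0.00361862 2.3276768 ] 0.404563717591114
[0.48268411 0.0581651 ]
dp cm [ 4.85 15.71 -0.14] dr deg [0.1 0.2 7. ] yaw0 133.4
```

View pics/w15.png

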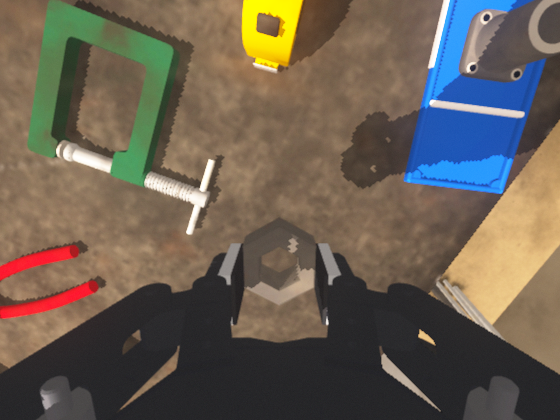

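The dark nut is held flat at (279,262), and the casting stands in the blue tray's large cell at (500,50).

Emit:
move_arm(dp=[[1.5,5,-0.1],[3,10,-0.1],[4.9,15.7,-0.1],[4.9,15.7,-0.1],[4.9,15.7,-0.1],[4.9,15.7,-0.1],[4.9,15.7,-0.1]], dr=[[0,0,2],[0,0,4],[0,0,7],[0,0,7],[0,0,7],[0,0,7],[0,0,7]])

```text
time_s: 26.2
tool_pos: [0.4813, 0.0577, 0.1178]
eef_rot: [-3.141, -0.0, 2.204]
force: [0.1, -0.4, -0.3]
gripper_width: 0.407
gripper_force: 45.9
```

```bash
python3 - <<'E'
from h import *
from rig import readout,optics
s=readout.observe(); w=optics.get_image("wrist"); print(s["tool_pos"],s["eef_rot"])
cv2.imwrite("pics/w16.png",w["pixels"][...,::-1])
plan(s,(.4827,.0582,.0112),126.4)
E
```

```text
[0.48133428 0.05771902 0.11778999] [-3.14147501e+00 -1.50422211e-04  2.20394581e+00]
dp cm [-0.04  0.14 10.66] dr deg [-0.  -0.  -0.1] yaw0 126.3
```

View pics/w16.png

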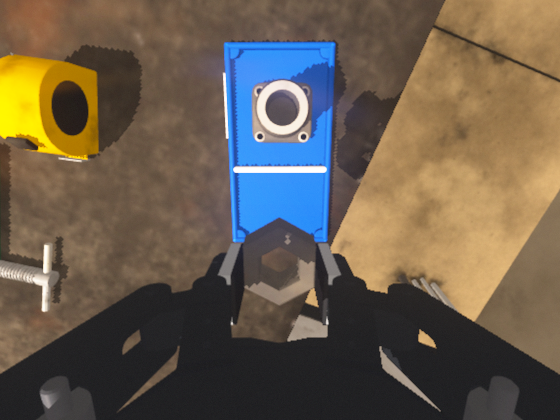

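The casting stands flat in its cell at (281,110), and the dark nut is centred on the small cell's width (233 to 328).

Emit:
move_arm(dp=[[0,0.1,4],[0,0.1,7.5],[0,0.1,9.5],[0,0.1,10.3],[0,0.1,10.7],[0,0.1,10.7],[0,0.1,10.7]], dr=[[0,0,0],[0,0,0],[0,0,0],[0,0,0],[0,0,0],[0,0,0],[0,0,0]])

```text
time_s: 27.12
tool_pos: [0.4827, 0.0593, 0.0115]
eef_rot: [3.141, 0.001, 2.206]
force: [-0.4, 0.5, -0.5]
gripper_width: 0.407
gripper_force: 45.9
```

Emit:
move_arm(dp=[[0,0,0],[0,0,0],[0,0,0],[0,0,0]], dr=[[0,0,0],[0,0,0],[0,0,0],[0,0,0]], fingers=0.2)

```text
time_s: 27.62
tool_pos: [0.4824, 0.0593, 0.0109]
eef_rot: [3.141, -0.0, 2.205]
force: [0.1, 0.2, 0.1]
gripper_width: 0.601
gripper_force: 0.0
```

Emit:
move_arm(dp=[[0,0,-2],[0,0,-5],[0,0,-10],[0,0,-15],[0,0,-20],[0,0,-22],[0,0,-22],[0,0,-22]], dr=[[0,0,0],[0,0,0],[0,0,0],[0,0,0],[0,0,0],[0,0,0],[0,0,0],[0,0,0]])

```text
time_s: 28.62
tool_pos: [0.4819, 0.0592, 0.2298]
eef_rot: [-3.14, -0.001, 2.205]
force: [0.6, 0.8, -0.9]
gripper_width: 0.601
gripper_force: 0.0
```

```bash
python3 - <<'E'
from h import *
from rig import readout,optics
s=readout.observe(); w=optics.get_image("wrist"); d=optics.get_image("side")
part(w,s,(.4827,.0582),.022); part(w,s,(.4355,.123),.059)
part(d,None,(.5545,-.348),.019); part(d,None,(.5065,-.288),.025)
cv2.imwrite("pics/end.png",np.hstack([w["pixels"][:,150:420,::-1],cv2.resize(d["pixels"][130:340,190:420,::-1],(460,420))]))
E
```

```text
c [482.7  61.6] corner deg 6.4 amp 0.076 circ 41.1 rect [482.9  61.7] [34.8 41.1] 35.8 medz 0.0215
c [436.6 123.6] corner deg -28.1 amp 0.001 circ 35.5 rect [436.6 123.7] [34.9 34.8] 62.3 medz 0.0579
c [ 551.2 -340.9] corner deg 7.7 amp 0.058 circ 39.8 rect [ 551.3 -341. ] [34.1 35.1] 3.7 medz 0.0177
c [ 504.2 -281.6] corner deg 0.7 amp 0.016 circ 61.3 rect [ 504.4 -282.8] [57.7 53.1] 71.6 medz 0.0236
```

View pics/end.png

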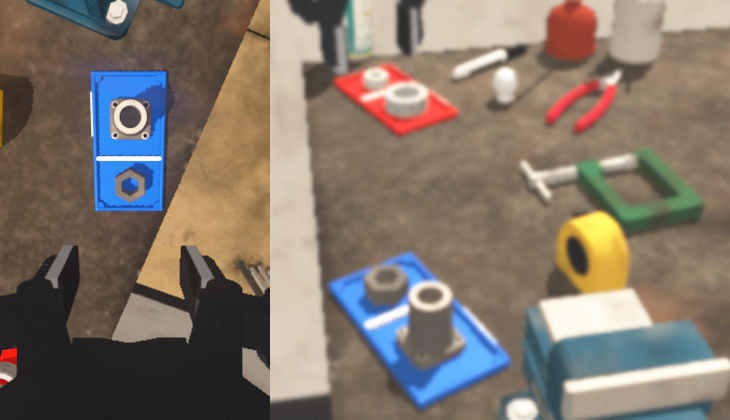

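All four parts lie flat in their correct cells. The knob and marker have not moved, and the gripper is clear.

```bash
python3 -c "
from rig import ticket; print(ticket.sign_off())"
```

```text
the job is handed in; nothing more can be done
None
```

Both kits are made up and the job was handed in at about 29 s: the ring and white nut are in the red tray, the casting and dark nut in the blue tray, each flat in its proper cell, with the knob and marker left untouched.

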